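# Stop the set-up box from rocking with a wedge

## Task

The plywood set-up box with the model-car chassis on it rocks because one foot is too short: the one at the corner nearest the robot on the side where the wedge lies. Press down on the top of the box at the corner above the short foot to feel it rock, push the wooden wedge along the bench, thin end first, under that foot until it is snug, then press firmly on the same corner again to prove that it no longer rocks, pushing further if it still does. Only press and push with the fingers: do not lift the wedge or the box, do not shove the box out of its place or jack it up out of level, leave the other things where they are, and finish with the hand clear.

Things in the scene. Friction and masses are not known exactly. Their poses are not given: they have to be found in the camera images.
- setup_box: Loose plywood box, 240 x 240 mm in plan, 1.9 to 3 kg; origin: centre of plan at bench height, z up. Underside 25 mm, top face 65 mm above the bench. Four round feet, 20 mm across, at own x, y = +/-92 mm; the one at (-92, +92) is short, so the box stands level on the other three. A small car chassis is bolted on top where own y is below +15 mm, up to 50 mm above the top face.
- press_corner (a point): Where to press: point on the flat top face, 65 mm above the bench, 30 mm in from both sides of the corner above the short foot; axes as the box's. Unwedged, a press of 2 to 4 N tips this corner down by the missing 5 to 10 mm and it tips back by itself; with the wedge bearing, a firm test press of 6 to 10 N moves it no more than about 1 mm.
- foot_spot (a point): Point at bench height straight below the centre of the short foot, fixed to the box (own x -92, y +92 mm, axes as the box's). With the box level the foot's flat underside, 20 mm across, hangs 5 to 10 mm above this point; how much differs each time and is to be felt. The wedge comes in from the box's own +y side.
- wedge: Loose brown wooden wedge flat on the bench, 110 mm long, 50 wide, 20 high at the thick end, tapering to 2 at the thin end, 60 g. Origin: centre of its underside; own x runs from thick to thin end, z up. It starts on the box's +y side, thin end towards the short foot, within 20 mm and 0.2 rad of in line. It slides with under 1 N; 3 to 6 N is snug under the foot, over 10 N may jack the box up.
- wedge_heel (a point): Centre of the upright flat face of the wedge's thick end (50 mm wide, 20 mm high), 10 mm above the bench; axes as the wedge's, so the face looks to -x.
- screwdriver: loose screwdriver with a black handle, 190 mm long, lying down; a bystander to be left alone. Origin at its underside
- spare_wheel: loose black model-car wheel lying flat, 66 mm across, 28 mm high; a bystander to be left alone. Origin at its underside
- offcut: loose rectangular pine offcut, 70 x 45 x 30 mm (a plain block, not the wedge); a bystander to be left alone. Origin at its underside
- battery: loose grey battery pack, 95 x 40 x 25 mm; a bystander to be left alone. Origin at its underside
- glue: loose white glue bottle, 44 mm across, 120 mm high, standing; a bystander to be left alone. Origin at its underside
- tape: loose roll of paper tape lying flat, 90 mm across, 24 mm high; a bystander to be left alone. Origin at its underside
- spanner: loose steel spanner, 150 mm long, lying down; a bystander to be left alone. Origin at its underside

How it is judged (in metres and radians):
On the way, in this order (a step that is already met when the one before it is completed fails the run):
1. the corner above the short foot is pressed down by the fingers and the box is felt to rock (tilts more than 0.02 rad) (contact force between the fingers and setup_box above 1 N and horizontal distance between the grasp point and press_corner below 0.045 m and angle between setup_box's own z axis and vertical above 0.02 rad), for 0.1 s.
2. the wedge lies under the short foot and bears on it, with no finger on the box (contact force between wedge and setup_box above 0.3 N and horizontal distance between wedge and foot_spot below 0.065 m and contact force between the fingers and setup_box below 0.1 N), for 0.2 s.
3. the same corner is pressed with more than 5 N and the box, borne by the wedge, does not rock (tilt under 0.012 rad) (contact force between the fingers and setup_box above 5 N and horizontal distance between the grasp point and press_corner below 0.045 m and contact force between wedge and setup_box above 0.3 N and horizontal distance between wedge and foot_spot below 0.065 m and angle between setup_box's own z axis and vertical below 0.012 rad), for 0.3 s.
At the end, for the whole second after the job is handed in: The wedge lies flat under the short foot (its centre within 65 mm of the foot's) and bears on it with more than 0.3 N, the box is level within 0.012 rad, within 30 mm of where it stood, and all is at rest (contact force between wedge and setup_box above 0.3 N and horizontal distance between wedge and foot_spot below 0.065 m and angle between setup_box's own z axis and vertical below 0.012 rad and angle between wedge's own z axis and vertical below 0.03 rad and height (world z) of wedge below 0.004 m and distance of setup_box from where it was at the start of the episode below 0.03 m and linear speed of each of setup_box, wedge below 0.01 m/s); the robot touches nothing.
It fails at once if the wedge is lifted off the bench (its underside more than 10 mm up) (height (world z) of wedge above 0.01 m).
It fails at once if the box is lifted off the bench (by more than 10 mm) (height (world z) of setup_box above 0.01 m).
It fails at once if the box is shoved more than 30 mm (distance of setup_box from where it was at the start of the episode above 0.03 m).
It fails at once if the box is jacked up or tipped far out of level (more than 0.08 rad) (angle between setup_box's own z axis and vertical above 0.08 rad).
It fails at once if a bystander is moved more than 30 mm (distance of any of screwdriver, spare_wheel, offcut, battery, glue, tape, spanner from where it was at the start of the episode above 0.03 m).
It also fails if it takes over 58 s, if anything falls off the work surface, if the arm or the gripper's body presses on something with over 40 N, if the wrist force passes 120 N, or if a joint passes its speed limit or range.

## Robot

A 6-joint arm with a two-finger parallel gripper is mounted at the origin on the work surface. World frame = base frame: x ahead of the robot, y to its left, z up, the work surface at z = 0. Lengths are in mm, angles in rad, forces in N, time in s.
With the tool pointing down it reaches from about 350 to 875 mm from the base axis. Payload 4.2 kg.
Tool frame: the origin (TCP) lies midway between the tips of the shut fingers; the grasp point (between the pads) lies 19 mm behind it (robot.tcp_to_grasp is the distance from the TCP to the grasp point, in mm); z points along the fingers, y is the direction in which the jaws open and shut (so a half turn about z gives the same grasp; the last joint's range is limited). The gripper opens to 87 mm and grips with 3 to 60 N. Pads are 19 mm wide; open, the fingers measure 117 mm over their backs; the gripper's body (75 mm by 190 mm) begins 51 mm behind the grasp point.
Start: joints at [1.491, 0.385, 0.008, 0, -1.194, -0.259], TCP at [207.689, 589.461, 222.55] pointing down, gripper open.
Joint ranges: [-3.14, 3.14], [-1.21, 2.06], [-1.07, 1.41], [-3.16, 2.05], [-2.99, -0.16], [-3.1, 3.1]. Speed limits (rad/s): [2.79, 2.79, 3.14, 3.14, 3.14, 3.14].

## Interface

Orientations are given as a rotation vector (axis times angle).
In Python, from rig import robot, cams gives the robot as it stands.
- The arm moves only by the tool jog_arm, never from a script. Its argument "commands" is a list of rows, each an object with "linear": the shift along the tool's x, y, z in cm, a list of three; "turn": the turn about the tool's z in degrees; "jaw": the finger opening in cm, from 0 to 8.7. In form: [{"linear": [x, y, z], "turn": turn, "jaw": jaw}, ...]. A call has 1 to 5 rows; each row shifts and turns the pose as measured when the row begins, along the tool's axes as they then stand; what a row does not reach is not made up. A row lasts 1/10 s, in which the tool goes at most 50 mm and 8.59 degrees, less where a joint would pass 70% of its speed; a pose out of reach is approached as far as the arm can. A call is refused whole if a number of a shift passes 5 or a number of a turn 8.59, either way. A call with a gripper value outside its range is refused whole. The fingers move at their own pace and stop on an object; "grip_force" is the grip in N (left out, the last holds). Time passes only in rows, so rows that do not move let the fingers close. It gives the time, the measured TCP pose, the force and the opening at its end, in the units of the state.
- robot.observe(): the state, without advancing time (a new reading comes with each control period).
- cams.capture(name): name is "side" or "top" or "wrist"; returns a dict with "frame" (384x512x3 uint8, blue, green, red), "vertical_fov" (degrees; the focal length in pixels is half the picture's height over the tangent of half this angle, whatever the lens; pixels are square), "cx", "cy" (the principal point, pixels), "pose" (4x4, takes a point from camera to world coordinates); the wrist camera has in their place "mount" (4x4, takes a point from camera to tool coordinates, whose origin is the TCP and whose axes are the flange's). Camera axes: x right, y up, looking along -z (the intrinsics and any distortion apply to the point x, -y, -z); pixel columns grow to the right and rows downward; lengths in mm; the calibration is good to about 2 mm. The wrist camera is an equidistant fisheye: a pixel r from the principal point sees the ray r / f radians off the axis. A picture is of the moment at which its call begins: read the wrist's pose just before it. There is no depth.
- robot.job_done(): hands the job in, once; it reports no verdict.
The state is a dict: "t": time; "q": joint angles; "qvel": joint speeds; "joint_torque": joint torques, N m; "tcp_pos": TCP position; "eef_rot": TCP orientation; "contact_force": force on the tool from outside, world axes, zero at the start; "wrist_torque": the same for the moment, N m; "grip_width": opening from 0.0 (shut) to 1.0 (fully open).
Only numpy, scipy, OpenCV 4.12 (cv2) and the standard library are available. Lean on these libraries where they do the work, as an engineer would, in place of code of your own. Each camera call takes 0.05 s, during which the arm holds its last target.

## Working session

There is one attempt and no reset: what is moved stays moved. The work goes in short steps, Python scripts to look and compute and a tool call to move; the robot and the scene stay as the last step left them, time stands still between calls to the robot, and variables do not carry over. Pictures are saved under pics/ and viewed, and the job is handed in when it is done.

Besides the shell and the picture viewer there is one more tool, called after "Emit:" as name(argument=value, ...), one argument or row to a line, values as JSON. jog_arm: Moves the arm, as the interface text tells. Its arguments: {"type":"object","properties":{"commands":{"type":"array"},"grip_force":{"type":"number"}},"required":["commands"]}

```bash
mkdir -p pics; ls; python3 - <<'E'
from rig import robot,cams
import cv2,numpy as np
print(robot.observe())
for n in ("side","top"):
    c=cams.capture(n); cv2.imwrite(f"pics/{n}0.png",c["frame"]); print(n,c["vertical_fov"],c["cx"],c["cy"],np.array(c["pose"]).round(3).tolist(),[k for k in c])
E
```

```text
pics
{'t': 0.0, 'q': array([ 1.49058900e+00,  3.85534825e-01,  6.60539256e-03, -5.05979513e-04,
       -1.19399351e+00, -2.58607266e-01]), 'qvel': array([-8.19999882e-04, -2.55855912e-04, -1.24043568e-04, -1.76300996e-03,
        1.32501275e-03,  4.30060776e-05]), 'joint_torque': array([ 2.25722238e-04, -3.90664458e+01,  1.87397200e+01,  4.21967715e+00,
        1.09456130e-02, -1.96954520e-04]), 'tcp_pos': array([207.50615315, 588.89728335, 221.46369018]), 'eef_rot': array([ 3.09444176e+00, -5.29591388e-01, -4.37907327e-04]), 'contact_force': array([ 0.34551435, -0.15388961, -0.25550866]), 'wrist_torque': array([-0.00795167,  0.06698692, -0.02697449]), 'grip_width': 1.0004256971602554}
side 52.55725078191766 255.8288978308906 194.49075651812404 [[0.803, 0.449, -0.393, 57.588], [-0.596, 0.61, -0.522, -601.592], [0.006, 0.653, 0.757, 963.326], [0.0, 0.0, 0.0, 1.0]] ['frame', 'vertical_fov', 'cx', 'cy', 'pose']
top 50.51501292370823 262.6518317368484 193.3585175914428 [[-0.017, 0.99, -0.139, 346.097], [-1.0, -0.014, 0.023, -4.376], [0.021, 0.139, 0.99, 1118.547], [0.0, 0.0, 0.0, 1.0]] ['frame', 'vertical_fov', 'cx', 'cy', 'pose']
```

View pics/side0.png

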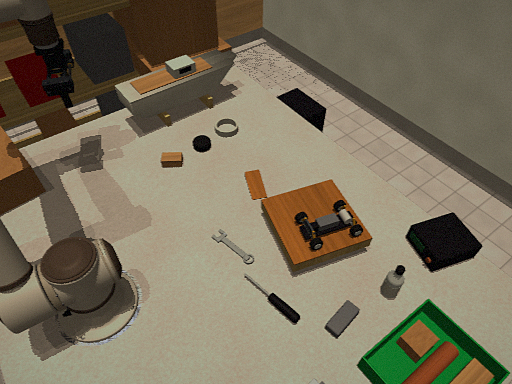

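View pics/top0.png

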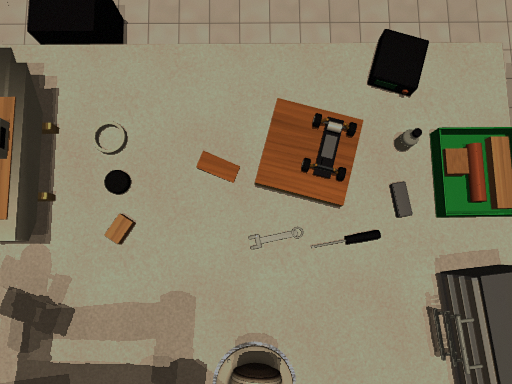

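The top view shows the box with corners near (278,99), (363,120), (343,206) and (256,186). The wedge spans (197–240, 151–181) on its +y side. The short-foot corner is at about (256,186).

```bash
cat > h.py <<'E'
import numpy as np,cv2
def ray(c,u,v):
    f=c["frame"].shape[0]/2/np.tan(np.radians(c["vertical_fov"])/2)
    P=np.array(c["pose"]); d=P[:3,:3]@np.array([(u-c["cx"])/f,-(v-c["cy"])/f,-1.]); return P[:3,3],d
def onplane(c,u,v,z):
    o,d=ray(c,u,v); return o+d*(z-o[2])/d[2]
def proj(c,p):
    f=c["frame"].shape[0]/2/np.tan(np.radians(c["vertical_fov"])/2)
    P=np.array(c["pose"]); q=P[:3,:3].T@(np.asarray(p,float)-P[:3,3]); return np.array([c["cx"]+f*q[0]/-q[2],c["cy"]-f*q[1]/-q[2]])
E
python3 - <<'E'
from rig import robot,cams
from h import *
for n in ("top","side"):
    c=cams.capture(n); im=c["frame"]; hsv=cv2.cvtColor(im,cv2.COLOR_BGR2HSV)
    m=((hsv[...,0]<18)&(hsv[...,1]>120)&(hsv[...,2]>60)).astype(np.uint8)*255
    m=cv2.morphologyEx(m,cv2.MORPH_OPEN,np.ones((3,3)))
    cv2.imwrite(f"pics/m_{n}.png",m)
    cs,_=cv2.findContours(m,cv2.RETR_EXTERNAL,cv2.CHAIN_APPROX_NONE)
    for k in cs:
        a=cv2.contourArea(k)
        if a<200: continue
        M=cv2.moments(k); r=cv2.minAreaRect(k); h=cv2.convexHull(k)
        ap=cv2.approxPolyDP(h,5,True)[:,0]
        print(n,a,(M['m10']/a,M['m01']/a),ap.tolist())
        z=65 if a>4000 else 10
        for p in ap: print("   ",onplane(c,*p,z).round(0), onplane(c,*p,0).round(0))
    x0,y0=(180,80) if n=="top" else (230,150)
    cv2.imwrite(f"pics/z_{n}.png",cv2.resize(im[y0:y0+150,x0:x0+190],None,fx=4,fy=4,interpolation=cv2.INTER_CUBIC))
E
```

```text
top 401.5 (118.2324616023246, 228.24989622249896) [[121, 214], [131, 224], [115, 242], [105, 233]]
    [450. 355.  10.] [451. 358.   0.]
    [423. 327.  10.] [423. 330.   0.]
    [375. 368.  10.] [375. 372.   0.]
    [400. 396.  10.] [400. 399.   0.]
top 677.5 (217.62755227552273, 166.3751537515375) [[202, 152], [239, 166], [234, 180], [198, 168]]
    [620. 136.  10.] [622. 137.  -0.]
    [579.  34.  10.] [581.  34.   0.]
    [540.  48.  10.] [541.  48.   0.]
    [575. 147.  10.] [577. 148.   0.]
top 1275.0 (468.4286274509804, 166.9449673202614) [[445, 149], [480, 143], [486, 200], [473, 200], [447, 173]]
    [ 620. -547.   10.] [ 623. -552.    0.]
    [ 636. -649.   10.] [ 639. -655.    0.]
    [ 474. -651.   10.] [ 475. -656.    0.]
    [ 474. -614.   10.] [ 475. -620.    0.]
    [ 551. -547.   10.] [ 553. -552.    0.]
top 1135.0 (501.9508076358296, 170.7606461086637) [[507, 137], [511, 207], [497, 207], [491, 137]]
    [ 653. -728.   10.] [ 656. -735.    0.]
    [ 453. -719.   10.] [ 454. -725.    0.]
    [ 454. -680.   10.] [ 455. -686.    0.]
    [ 654. -682.   10.] [ 656. -688.
[... 1862 characters left out ...]
76.0 (9.54918384879725, 156.8855240549828) [[0, 126], [28, 164], [2, 179]]
    [-25. 907.  10.] [-26. 923.   0.]
    [  1. 634.  10.] [  1. 647.   0.]
    [-89. 612.  10.] [-90. 625.   0.]
side 509.5 (152.7157343801112, 81.30650964998364) [[174, 78], [142, 93], [132, 84], [163, 70]]
    [665. 805.  10.] [672. 820.   0.]
    [504. 785.  10.] [509. 800.   0.]
    [498. 871.  10.] [503. 886.  -0.]
    [657. 891.  10.] [663. 906.  -0.]
side 1380.0 (235.89251207729467, 18.71473429951691) [[262, 0], [261, 23], [218, 50], [215, 2]]
    [1455. 1210.   10.] [1469. 1229.    0.]
    [1281.  991.   10.] [1294. 1007.    0.]
    [950. 892.  10.] [959. 908.   0.]
    [1223. 1345.   10.] [1236. 1365.   -0.]
```

View pics/z_top.png

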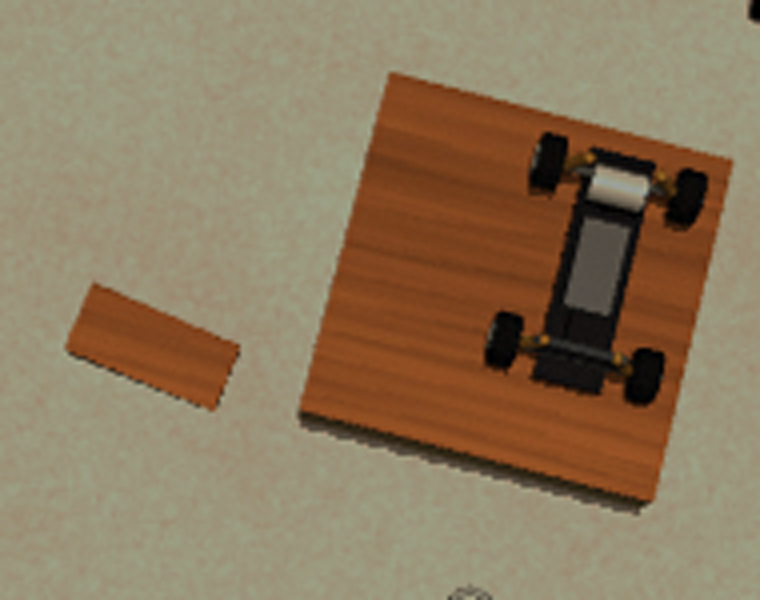

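View pics/z_side.png

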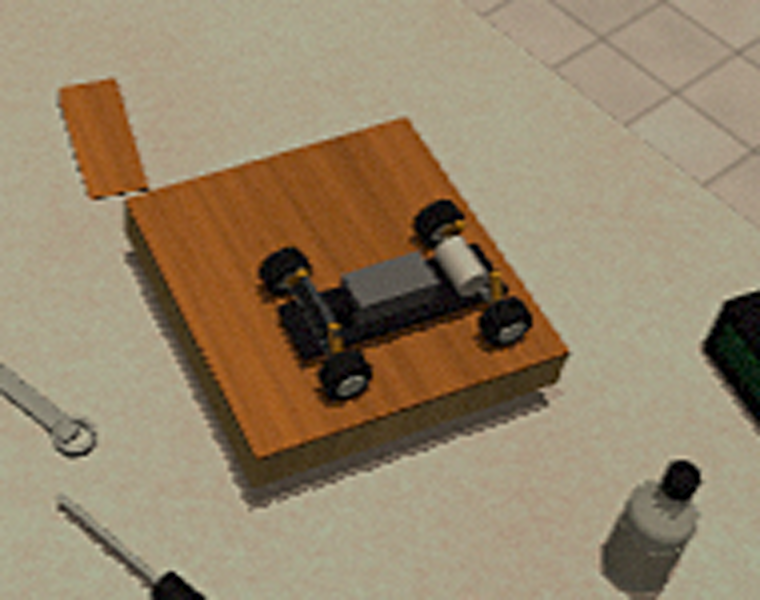

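```bash
cat > geo.py <<'E'
from rig import robot,cams
from h import *
ct=cams.capture("top"); cs=cams.capture("side")
T=lambda p:(180+(p[0]+.5)/4-.5,80+(p[1]+.5)/4-.5)
S=lambda p:(230+(p[0]+.5)/4-.5,150+(p[1]+.5)/4-.5)
for nm,c,F,bx,wd in (("top",ct,T,[(390,72),(733,160),(652,502),(300,411)],[(95,283),(240,346),(216,410),(66,350)]),
                   ("side",cs,S,[(405,119),(569,352),(258,458),(126,200)],[(115,79),(148,190),(92,199),(58,89)])):
    B=np.array([onplane(c,*F(p),65)[:2] for p in bx])
    W=np.array([onplane(c,*F(p),z)[:2] for p,z in zip(wd,(20,2,2,20))])
    print(nm,B.round(1).tolist()); print(" sides",[round(float(np.linalg.norm(B[i]-B[i-1])),1) for i in range(4)])
    # own +x: from near edge (3,2) to far edge (0,1); own +y : from (1,2) to (0,3)
    ctr=B.mean(0); ey=(B[0]+B[3]-B[1]-B[2]); ex=(B[0]+B[1]-B[2]-B[3])
    a=np.arctan2(ex[1],ex[0]); b=np.arctan2(-ey[0],ey[1]); th=(a+b)/2
    R=np.array([[np.cos(th),-np.sin(th)],[np.sin(th),np.cos(th)]])
    print(" ctr",ctr.round(1),"yaw",a.round(4),b.round(4)," press",(ctr+R@[-90,90]).round(1)," foot",(ctr+R@[-92,92]).round(1))
    heel=(W[0]+W[3])/2; tip=(W[1]+W[2])/2; d=tip-heel
    print(" wedge",W.round(1).tolist(),"L",np.linalg.norm(d).round(1),"w",np.linalg.norm(W[0]-W[3]).round(1),np.linalg.norm(W[1]-W[2]).round(1),"heel",heel.round(1),"tip",tip.round(1),"yaw",np.arctan2(d[1],d[0]).round(4),"box own heel",(R.T@(heel-ctr)).round(1),"tip",(R.T@(tip-ctr)).round(1))
E
python3 geo.py
```

```text
top [[754.6, -73.0], [690.5, -303.1], [459.5, -237.9], [523.0, -8.7]]
 sides [240.4, 238.9, 240.0, 237.8]
 ctr [ 606.9 -155.7] yaw -0.2731 -0.2709  press [544.4 -44.8]  foot [543.  -42.3]
 wedge [[622.0, 131.1], [580.2, 32.3], [535.1, 49.3], [575.1, 150.8]] L 108.2 w 50.8 48.2 heel [598.5 141. ] tip [557.6  40.8] yaw -1.9587 box own heel [-87.7 283.5] tip [-100.2  176. ]
side [[752.9, -72.2], [690.1, -301.8], [460.6, -237.6], [524.8, -8.2]]
 sides [237.0, 238.0, 238.4, 238.2]
 ctr [ 607.1 -154.9] yaw -0.2734 -0.27  press [544.6 -44.1]  foot [543.2 -41.6]
 wedge [[621.6, 134.0], [578.3, 31.3], [536.1, 50.6], [575.8, 153.0]] L 110.7 w 49.6 46.4 heel [598.7 143.5] tip [557.2  40.9] yaw -1.9553 box own heel [-88.2 285.3] tip [-100.6  175.3]
```

Both views agree to about 2 mm, and the sizes check out:

| Item | World position |
|---|---|
| Box yaw | -0.272 rad |
| Press corner | (544.5, -44.5) |
| Foot | (543, -42) |
| Wedge heel | (598.5, 142.5) |

First I'll turn the tool 86° so its x axis runs along the box's -y, with the jaw shut.

Emit:
jog_arm(
  commands=[
    {"linear": [0,0,0],"turn": 8.5,"jaw": 0},
    {"linear": [0,0,0],"turn": 8.5,"jaw": 0},
    {"linear": [0,0,0],"turn": 8.5,"jaw": 0},
    {"linear": [0,0,0],"turn": 8.5,"jaw": 0},
    {"linear": [0,0,0],"turn": 8.5,"jaw": 0},
  ],
)

```text
t: 0.8
tcp_pos: [207.5, 588.9, 221.5]
eef_rot: [2.682, -1.632, 0.001]
contact_force: [0.3, -1.4, 0.9]
grip_width: 0.631
```

Emit:
jog_arm(
  commands=[
    {"linear": [0,0,0],"turn": 8.5,"jaw": 0},
    {"linear": [0,0,0],"turn": 8.5,"jaw": 0},
    {"linear": [0,0,0],"turn": 8.5,"jaw": 0},
    {"linear": [0,0,0],"turn": 8.5,"jaw": 0},
    {"linear": [0,0,0],"turn": 8.5,"jaw": 0},
  ],
)

```text
t: 1.3
tcp_pos: [207.3, 588.5, 220.9]
eef_rot: [1.897, -2.5, 0.003]
contact_force: [-0.3, 0.0, -0.8]
grip_width: 0.175
```

```bash
cat > st.py <<'E'
import sys
from rig import robot
import numpy as np
from scipy.spatial.transform import Rotation as Ro
th=-0.272; C=np.array([607,-155.3]); R=np.array([[np.cos(th),-np.sin(th)],[np.sin(th),np.cos(th)]])
def st(targets=()):
    s=robot.observe(); M=Ro.from_rotvec(s["eef_rot"]).as_matrix(); p=s["tcp_pos"]
    f=s["contact_force"]; fb=R.T@f[:2]
    print("t%.2f tcp"%s["t"],p.round(1),"own",(R.T@(p[:2]-C)).round(1),"toolx yaw err deg",np.degrees(np.arctan2(M[1,0],M[0,0])-(th-np.pi/2)).round(2),"tilt",M[:,2].round(3),"F",f.round(2),"Fown",fb.round(2),"grip",round(s["grip_width"],3))
    for t in targets:
        w=np.append(C+R@np.array(t[:2]),t[2]); print(" to own",t,"world",w.round(1),"tool delta cm",(M.T@(w-p)/10).round(2))
if __name__=="__main__":
    st([tuple(map(float,a.split(","))) for a in sys.argv[1:]])
E
python3 st.py -- 2>/dev/null || true; python3 - <<'E'
from st import st
st([(-90,90,150),(-90,90,66)])
E
```

```text
t1.30 tcp [207.3 588.5 220.9] own [-584.8  609.1] toolx yaw err deg -0.04 tilt [-0.001 -0.003 -1.   ] F [-0.26  0.02 -0.83] Fown [-0.26 -0.05] grip 0.175
 to own (-90, 90, 150) world [544.5 -44.4 150. ] tool delta cm [ 51.86 -49.52   7.24]
 to own (-90, 90, 66) world [544.5 -44.4  66. ] tool delta cm [ 51.83 -49.52  15.64]
```

Emit:
jog_arm(
  commands=[
    {"linear": [3.5,-3.3,0],"turn": 0,"jaw": 0},
    {"linear": [3.5,-3.3,0],"turn": 0,"jaw": 0},
    {"linear": [3.5,-3.3,0],"turn": 0,"jaw": 0},
    {"linear": [3.5,-3.3,0],"turn": 0,"jaw": 0},
    {"linear": [3.5,-3.3,0],"turn": 0,"jaw": 0},
  ],
)

```text
t: 1.8
tcp_pos: [319.7, 373.5, 219.2]
eef_rot: [1.905, -2.495, 0.003]
contact_force: [0.6, 1.3, 0.0]
grip_width: 0.004
```

Emit:
jog_arm(
  commands=[
    {"linear": [3.5,-3.3,0],"turn": 0,"jaw": 0},
    {"linear": [3.5,-3.3,0],"turn": 0,"jaw": 0},
    {"linear": [3.5,-3.3,0],"turn": 0,"jaw": 0},
    {"linear": [3.5,-3.3,0],"turn": 0,"jaw": 0},
    {"linear": [3.5,-3.3,0],"turn": 0,"jaw": 0},
  ],
)

```text
t: 2.3
tcp_pos: [435.4, 152.1, 221.4]
eef_rot: [-1.909, 2.492, -0.002]
contact_force: [1.6, 0.3, -0.1]
grip_width: 0.006
```

```bash
python3 -c "
from st import st
st([(-90,90,150),(-90,90,66)])"
```

```text
t2.30 tcp [435.4 152.1 221.4] own [-247.9  250. ] toolx yaw err deg 0.5 tilt [ 0.003  0.    -1.   ] F [ 1.62  0.26 -0.15] Fown [1.49 0.68] grip 0.006
 to own (-90, 90, 150) world [544.5 -44.4 150. ] tool delta cm [ 16.15 -15.63   7.17]
 to own (-90, 90, 66) world [544.5 -44.4  66. ] tool delta cm [ 16.15 -15.61  15.57]
```

Emit:
jog_arm(
  commands=[
    {"linear": [3.3,-3.2,1.3],"turn": 0.5,"jaw": 0},
    {"linear": [3.3,-3.2,1.3],"turn": 0,"jaw": 0},
    {"linear": [3.3,-3.2,1.3],"turn": 0,"jaw": 0},
    {"linear": [3.3,-3.2,1.3],"turn": 0,"jaw": 0},
    {"linear": [2,-2,1],"turn": 0,"jaw": 0},
  ],
)

```text
t: 2.8
tcp_pos: [543.1, -43.4, 161.1]
eef_rot: [-1.891, 2.494, -0.006]
contact_force: [0.3, 0.5, -0.2]
grip_width: 0.006
```

Emit:
jog_arm(
  commands=[
    {"linear": [0,0,0],"turn": 0,"jaw": 0},
    {"linear": [0,0,0],"turn": 0,"jaw": 0},
  ],
)

```text
t: 3.0
tcp_pos: [543.2, -46.9, 158.8]
eef_rot: [-1.885, 2.504, -0.004]
contact_force: [-0.4, 0.3, 0.7]
grip_width: 0.006
```

```bash
python3 -c "
from st import st
st([(-90,90,90),(-90,90,66)])"
```

```text
t3.00 tcp [543.2 -46.9 158.8] own [-90.5  87.3] toolx yaw err deg -0.48 tilt [ 0.008  0.003 -1.   ] F [-0.41  0.26  0.72] Fown [-0.46  0.14] grip 0.006
 to own (-90, 90, 90) world [544.5 -44.4  90. ] tool delta cm [-0.24 -0.    6.88]
 to own (-90, 90, 66) world [544.5 -44.4  66. ] tool delta cm [-0.23  0.01  9.28]
```

Emit:
jog_arm(
  commands=[
    {"linear": [-0.2,0,3],"turn": 0,"jaw": 0},
    {"linear": [0,0,3],"turn": 0,"jaw": 0},
    {"linear": [0,0,2.2],"turn": 0,"jaw": 0},
    {"linear": [0,0,0],"turn": 0,"jaw": 0},
    {"linear": [0,0,0],"turn": 0,"jaw": 0},
  ],
)

```text
t: 3.5
tcp_pos: [546.1, -39.8, 79.3]
eef_rot: [-1.889, 2.491, -0.01]
contact_force: [-0.4, 0.5, -0.3]
grip_width: 0.008
```

```bash
python3 - <<'E'
from st import st
from rig import cams
import cv2
st([(-90,90,66)])
c=cams.capture("side");cv2.imwrite("pics/s1.png",cv2.resize(c["frame"][130:280,210:400],None,fx=4,fy=4))
E
```

```text
t3.50 tcp [546.1 -39.8  79.3] own [-89.7  94.8] toolx yaw err deg -0.07 tilt [ 0.017  0.004 -1.   ] F [-0.37  0.54 -0.34] Fown [-0.5   0.42] grip 0.008
 to own (-90, 90, 66) world [544.5 -44.4  66. ] tool delta cm [0.5  0.05 1.33]
```

View pics/s1.png

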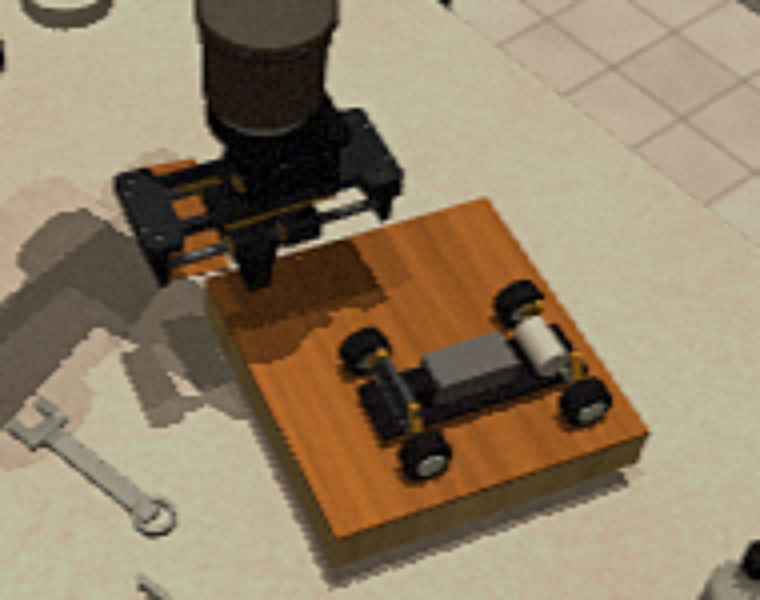

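The tool is above the near corner, closed finger tips at about (257,285) in the crop. Going down slowly now.

Emit:
jog_arm(
  commands=[
    {"linear": [0.3,0,1.0],"turn": 0,"jaw": 0},
    {"linear": [0,0,0],"turn": 0,"jaw": 0},
  ],
)

```text
t: 3.75
tcp_pos: [546.6, -41.8, 71.4]
eef_rot: [-1.887, 2.486, -0.013]
contact_force: [0.2, 0.5, 0.1]
grip_width: 0.003
```

Emit:
jog_arm(
  commands=[
    {"linear": [0,0,0.2],"turn": 0,"jaw": 0},
    {"linear": [0,0,0],"turn": 0,"jaw": 0},
  ],
)

```text
t: 3.95
tcp_pos: [547.4, -41.8, 70.4]
eef_rot: [-1.886, 2.484, -0.015]
contact_force: [-0.2, 0.5, -0.3]
grip_width: 0.002
```

Emit:
jog_arm(
  commands=[
    {"linear": [0,0,0.2],"turn": 0,"jaw": 0},
    {"linear": [0,0,0],"turn": 0,"jaw": 0},
  ],
)

```text
t: 4.15
tcp_pos: [547.8, -41.9, 68.7]
eef_rot: [-1.885, 2.484, -0.016]
contact_force: [-0.4, -0.5, -0.4]
grip_width: 0.004
```

Emit:
jog_arm(
  commands=[
    {"linear": [0,0,0.2],"turn": 0,"jaw": 0},
    {"linear": [0,0,0],"turn": 0,"jaw": 0},
  ],
)

```text
t: 4.35
tcp_pos: [548.0, -42.0, 66.7]
eef_rot: [-1.885, 2.484, -0.016]
contact_force: [-0.0, 0.6, 0.5]
grip_width: 0.009
```

Emit:
jog_arm(
  commands=[
    {"linear": [0,0,0.2],"turn": 0,"jaw": 0},
    {"linear": [0,0,0],"turn": 0,"jaw": 0},
  ],
)

```text
t: 4.55
tcp_pos: [548.3, -41.9, 64.8]
eef_rot: [-1.885, 2.483, -0.017]
contact_force: [-0.5, -0.6, 1.2]
grip_width: 0.006
```

Emit:
jog_arm(
  commands=[
    {"linear": [0,0,0.2],"turn": 0,"jaw": 0},
    {"linear": [0,0,0],"turn": 0,"jaw": 0},
  ],
)

```text
t: 4.75
tcp_pos: [548.4, -41.8, 63.0]
eef_rot: [-1.885, 2.483, -0.017]
contact_force: [-0.7, -0.7, 1.5]
grip_width: 0.007
```

Emit:
jog_arm(
  commands=[
    {"linear": [0,0,0.2],"turn": 0,"jaw": 0},
    {"linear": [0,0,0],"turn": 0,"jaw": 0},
  ],
)

```text
t: 4.95
tcp_pos: [548.5, -41.7, 61.1]
eef_rot: [-1.885, 2.483, -0.017]
contact_force: [-0.3, -1.0, 1.0]
grip_width: 0.004
```

Emit:
jog_arm(
  commands=[
    {"linear": [0,0,0.2],"turn": 0,"jaw": 0},
    {"linear": [0,0,0],"turn": 0,"jaw": 0},
  ],
)

```text
t: 5.15
tcp_pos: [548.5, -41.6, 60.3]
eef_rot: [-1.886, 2.482, -0.017]
contact_force: [-0.8, 0.2, 2.3]
grip_width: 0.006
```

Emit:
jog_arm(
  commands=[
    {"linear": [0,0,0.2],"turn": 0,"jaw": 0},
    {"linear": [0,0,0],"turn": 0,"jaw": 0},
  ],
)

```text
t: 5.35
tcp_pos: [548.5, -41.6, 60.5]
eef_rot: [-1.887, 2.482, -0.018]
contact_force: [-0.7, -1.5, 1.1]
grip_width: 0.002
```

Emit:
jog_arm(
  commands=[
    {"linear": [0,0,0.15],"turn": 0,"jaw": 0},
    {"linear": [0,0,0],"turn": 0,"jaw": 0},
  ],
)

```text
t: 5.55
tcp_pos: [548.5, -41.5, 60.3]
eef_rot: [-1.888, 2.481, -0.019]
contact_force: [-0.7, 0.8, 2.3]
grip_width: 0.003
```

Emit:
jog_arm(
  commands=[
    {"linear": [0,0,0.2],"turn": 0,"jaw": 0},
  ],
)

```text
t: 5.65
tcp_pos: [548.5, -41.5, 59.8]
eef_rot: [-1.889, 2.481, -0.019]
contact_force: [-8.2, 3.7, 23.5]
grip_width: 0.003
```

Emit:
jog_arm(
  commands=[
    {"linear": [0,0,0.3],"turn": 0,"jaw": 0},
    {"linear": [0,0,0.3],"turn": 0,"jaw": 0},
  ],
)

```text
t: 5.85
tcp_pos: [548.5, -41.5, 59.7]
eef_rot: [-1.893, 2.479, -0.021]
contact_force: [-9.5, 4.1, 24.8]
grip_width: 0.001
```

Emit:
jog_arm(
  commands=[
    {"linear": [0,0,0.3],"turn": 0,"jaw": 0},
    {"linear": [0,0,0.3],"turn": 0,"jaw": 0},
  ],
)

```text
t: 6.05
tcp_pos: [548.5, -41.5, 59.8]
eef_rot: [-1.896, 2.477, -0.024]
contact_force: [-8.9, 2.8, 22.3]
grip_width: 0.007
```

```bash
python3 - <<'E'
from st import st
from rig import cams
import cv2
st([(-90,90,66)])
c=cams.capture("side");cv2.imwrite("pics/s2.png",cv2.resize(c["frame"][130:280,210:400],None,fx=4,fy=4))
E
```

```text
t6.05 tcp [548.5 -41.5  59.8] own [-86.9  93.9] toolx yaw err deg 0.46 tilt [ 0.027  0.001 -1.   ] F [-8.94  2.82 22.3 ] Fown [-9.37  0.31] grip 0.007
 to own (-90, 90, 66) world [544.5 -44.4  66. ] tool delta cm [ 0.39  0.3  -0.63]
```

View pics/s2.png

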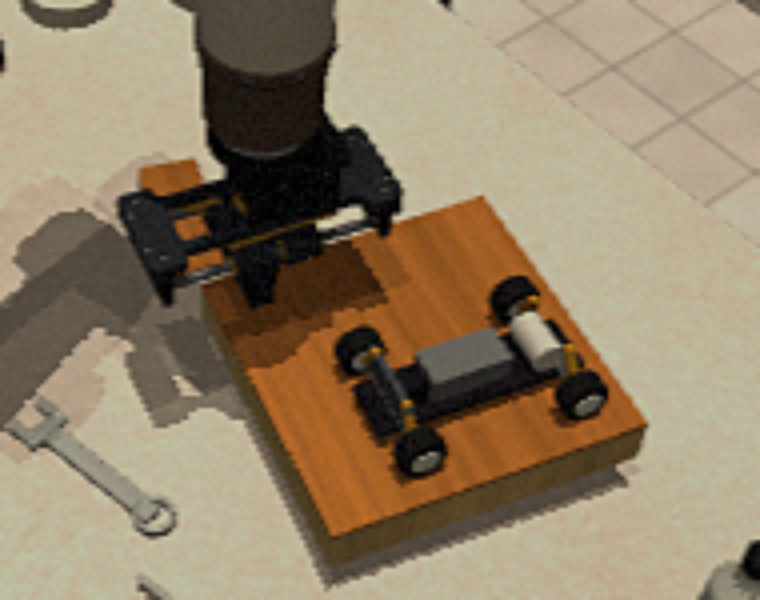

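The box rocks: the corner went from about 65.3 down to 59.9 mm, then met a hard stop, so the gap is about 5.5 mm. Lifting off and going behind the wedge heel.

Emit:
jog_arm(
  commands=[
    {"linear": [0,0,-2],"turn": 0,"jaw": 0},
    {"linear": [0,0,-4],"turn": 0,"jaw": 0},
    {"linear": [0,0,-3],"turn": 0,"jaw": 0},
    {"linear": [0,0,0],"turn": 0,"jaw": 2},
  ],
)

```text
t: 6.5
tcp_pos: [546.3, -41.6, 151.2]
eef_rot: [-1.896, 2.477, -0.024]
contact_force: [0.8, -0.1, -1.1]
grip_width: 0.041
```

```bash
python3 - <<'E'
from st import st
st([(-88,314,100),(-88,314,9)])
E
```

```text
t6.50 tcp [546.3 -41.6 151.2] own [-89.   93.2] toolx yaw err deg 0.45 tilt [ 0.027  0.001 -1.   ] F [ 0.83 -0.06 -1.13] Fown [0.82 0.16] grip 0.041
 to own (-88, 314, 100) world [606.6 170.8 100. ] tool delta cm [-22.04  -0.14   5.29]
 to own (-88, 314, 9) world [606.6 170.8   9. ] tool delta cm [-21.97   0.09  14.39]
```

Emit:
jog_arm(
  commands=[
    {"linear": [-4.4,0,0.2],"turn": 0.45,"jaw": 2},
    {"linear": [-4.4,0,0.2],"turn": 0,"jaw": 2},
    {"linear": [-4.4,0,0.2],"turn": 0,"jaw": 2},
    {"linear": [-4.4,0,1],"turn": 0,"jaw": 2},
    {"linear": [-4.4,0,1],"turn": 0,"jaw": 2},
  ],
)

```text
t: 7.0
tcp_pos: [607.4, 171.8, 123.2]
eef_rot: [-1.871, 2.495, -0.023]
contact_force: [0.6, 0.2, 1.0]
grip_width: 0.226
```

Emit:
jog_arm(
  commands=[
    {"linear": [0,0,0],"turn": 0,"jaw": 2},
    {"linear": [0,0,0],"turn": 0,"jaw": 2},
  ],
)

```text
t: 7.2
tcp_pos: [607.1, 176.5, 117.5]
eef_rot: [-1.881, 2.494, -0.02]
contact_force: [-0.3, 0.2, -0.5]
grip_width: 0.225
```

```bash
python3 - <<'E'
from st import st
from rig import cams
import cv2
st([(-88,314,50),(-88,314,9)])
c=cams.capture("top");cv2.imwrite("pics/t3.png",cv2.resize(c["frame"][80:230,180:370],None,fx=4,fy=4))
E
```

```text
t7.20 tcp [607.1 176.5 117.5] own [-89.  319.6] toolx yaw err deg -0.37 tilt [ 0.022  0.    -1.   ] F [-0.28  0.17 -0.48] Fown [-0.31  0.09] grip 0.225
 to own (-88, 314, 50) world [606.6 170.8  50. ] tool delta cm [0.61 0.03 6.75]
 to own (-88, 314, 9) world [606.6 170.8   9. ] tool delta cm [ 0.63  0.12 10.85]
```

View pics/t3.png

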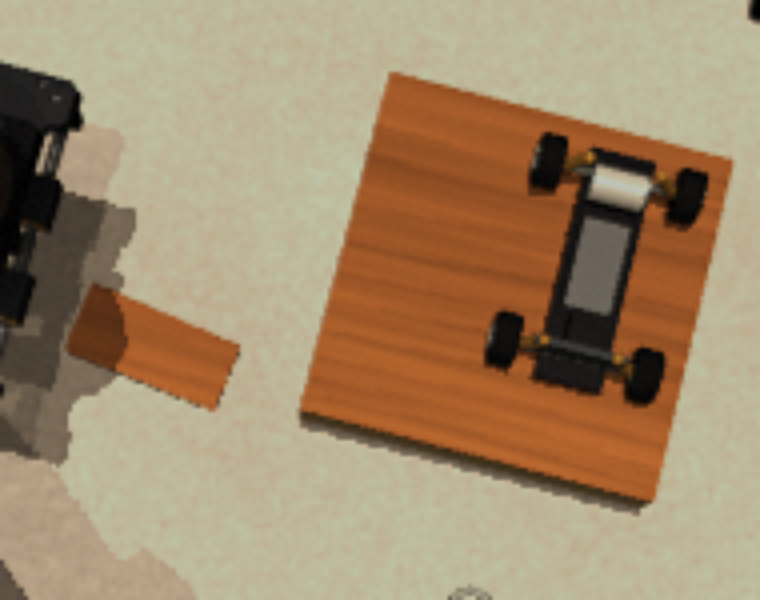

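The wedge still spans (66–240, 283–410) and the box is where it was. Lowering behind the heel.

Emit:
jog_arm(
  commands=[
    {"linear": [0,0,3.5],"turn": -0.4,"jaw": 2},
    {"linear": [0,0.1,3.5],"turn": 0,"jaw": 2},
    {"linear": [0,0,2],"turn": 0,"jaw": 2},
    {"linear": [0,0,0],"turn": 0,"jaw": 2},
    {"linear": [0,0,0],"turn": 0,"jaw": 2},
  ],
)

```text
t: 7.75
tcp_pos: [608.5, 170.7, 26.1]
eef_rot: [-1.879, 2.492, -0.022]
contact_force: [0.3, 0.8, 0.2]
grip_width: 0.227
```

```bash
python3 - <<'E'
from st import st
st([(-88,305,9)])
E
```

```text
t7.75 tcp [608.5 170.7  26.1] own [-86.1 314.4] toolx yaw err deg -0.36 tilt [ 0.025  0.001 -1.   ] F [0.31 0.8  0.23] Fown [0.08 0.85] grip 0.227
 to own (-88, 305, 9) world [604.2 162.1   9. ] tool delta cm [0.95 0.22 1.7 ]
```

Emit:
jog_arm(
  commands=[
    {"linear": [0,0.3,1.6],"turn": -0.4,"jaw": 2},
    {"linear": [0,0,0],"turn": 0,"jaw": 2},
    {"linear": [0,0,0],"turn": 0,"jaw": 2},
  ],
)

```text
t: 8.05
tcp_pos: [608.7, 170.8, 14.8]
eef_rot: [-1.882, 2.481, -0.024]
contact_force: [0.3, 0.3, -0.5]
grip_width: 0.229
```

```bash
python3 - <<'E'
from st import st
st([(-90,292,9)])
E
```

```text
t8.05 tcp [608.7 170.8  14.8] own [-86.  314.6] toolx yaw err deg -0.04 tilt [ 0.032  0.004 -0.999] F [ 0.3   0.31 -0.51] Fown [0.21 0.38] grip 0.229
 to own (-90, 292, 9) world [598.8 150.1   9. ] tool delta cm [2.26 0.42 0.53]
```

Emit:
jog_arm(
  commands=[
    {"linear": [0.5,0.3,0.4],"turn": 0,"jaw": 2},
    {"linear": [0.5,0.2,0.2],"turn": 0,"jaw": 2},
    {"linear": [0.5,0,0],"turn": 0,"jaw": 2},
    {"linear": [0.5,0,0],"turn": 0,"jaw": 2},
  ],
)

```text
t: 8.45
tcp_pos: [599.8, 152.6, 11.6]
eef_rot: [-1.878, 2.475, -0.026]
contact_force: [0.1, 0.5, 0.2]
grip_width: 0.232
```

Emit:
jog_arm(
  commands=[
    {"linear": [0.4,0,0],"turn": 0,"jaw": 2},
    {"linear": [0.4,0,0],"turn": 0,"jaw": 2},
    {"linear": [0.4,0,0],"turn": 0,"jaw": 2},
    {"linear": [0.4,0,0],"turn": 0,"jaw": 2},
  ],
)

```text
t: 8.85
tcp_pos: [595.4, 135.6, 11.8]
eef_rot: [-1.877, 2.475, -0.026]
contact_force: [-0.1, 0.6, 0.1]
grip_width: 0.232
```

```bash
python3 - <<'E'
from st import st
from rig import cams
import cv2
st([(-90,292,9)])
c=cams.capture("top");cv2.imwrite("pics/t4.png",cv2.resize(c["frame"][80:230,180:370],None,fx=4,fy=4))
E
```

```text
t8.85 tcp [595.4 135.6  11.8] own [-89.3 277.1] toolx yaw err deg -0.04 tilt [ 0.038  0.008 -0.999] F [-0.07  0.58  0.1 ] Fown [-0.22  0.54] grip 0.232
 to own (-90, 292, 9) world [598.8 150.1   9. ] tool delta cm [-1.48  0.08  0.3 ]
```

View pics/t4.png

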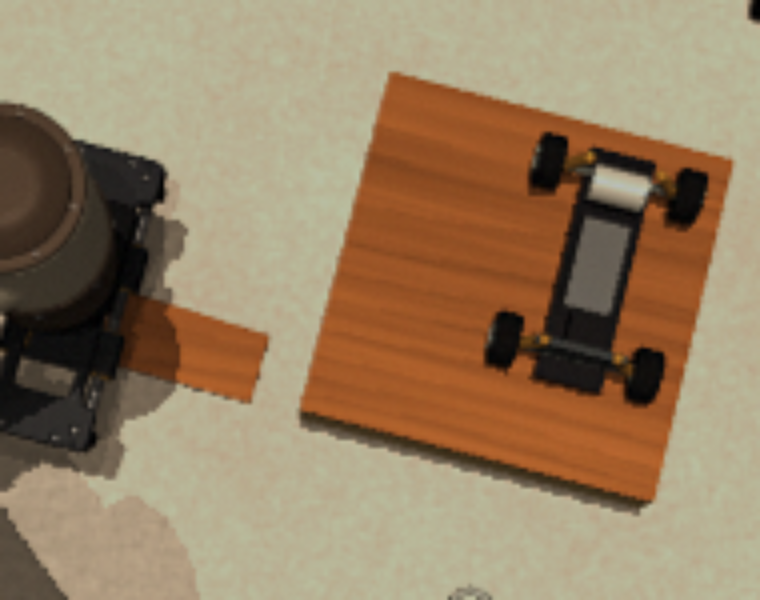

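The wedge has swung square to the box; its tip corners are at (268,336) and (251,403).

```bash
python3 - <<'E'
from st import *
from h import *
from rig import cams
c=cams.capture("top")
T=lambda p:(180+(p[0]+.5)/4-.5,80+(p[1]+.5)/4-.5)
for p in [(268,336),(251,403)]:
    print((R.T@(onplane(c,*T(p),2)[:2]-C)).round(1))
E
```

```text
[-64.4 156.4]
[-113.3  155.6]
```

Emit:
jog_arm(
  commands=[
    {"linear": [0.5,0,0.1],"turn": 0,"jaw": 2},
    {"linear": [0.5,0,0],"turn": 0,"jaw": 2},
    {"linear": [0.5,0,0],"turn": 0,"jaw": 2},
    {"linear": [0.5,0,0],"turn": 0,"jaw": 2},
    {"linear": [0.5,0,0],"turn": 0,"jaw": 2},
  ],
)

```text
t: 9.45
tcp_pos: [589.1, 110.5, 10.6]
eef_rot: [-1.877, 2.473, -0.027]
contact_force: [-0.2, 1.3, 1.1]
grip_width: 0.232
```

Emit:
jog_arm(
  commands=[
    {"linear": [0.5,0,0],"turn": 0,"jaw": 2},
    {"linear": [0.5,0,0],"turn": 0,"jaw": 2},
    {"linear": [0.5,0,0],"turn": 0,"jaw": 2},
    {"linear": [0.4,0,0],"turn": 0,"jaw": 2},
    {"linear": [0,0,0],"turn": 0,"jaw": 2},
  ],
)

```text
t: 9.95
tcp_pos: [583.4, 89.8, 10.4]
eef_rot: [-1.876, 2.473, -0.027]
contact_force: [0.8, -0.4, 1.2]
grip_width: 0.232
```

```bash
python3 - <<'E'
from st import st
st([(-90,202,9)])
E
```

```text
t9.95 tcp [583.4  89.8  10.4] own [-88.6 229.7] toolx yaw err deg -0.04 tilt [ 0.04   0.009 -0.999] F [ 0.8  -0.41  1.21] Fown [ 0.88 -0.18] grip 0.232
 to own (-90, 202, 9) world [574.6  63.5   9. ] tool delta cm [2.78 0.14 0.08]
```

Emit:
jog_arm(
  commands=[
    {"linear": [0.4,0.1,0],"turn": 0,"jaw": 2},
    {"linear": [0.4,0,0],"turn": 0,"jaw": 2},
    {"linear": [0.4,0,0],"turn": 0,"jaw": 2},
    {"linear": [0.4,0,0],"turn": 0,"jaw": 2},
    {"linear": [0.2,0,0],"turn": 0,"jaw": 2},
  ],
)

```text
t: 10.45
tcp_pos: [577.2, 71.7, 10.0]
eef_rot: [-1.877, 2.473, -0.027]
contact_force: [0.3, 0.0, 0.7]
grip_width: 0.228
```

Emit:
jog_arm(
  commands=[
    {"linear": [0.2,0,0],"turn": 0,"jaw": 2},
    {"linear": [0.1,0,0],"turn": 0,"jaw": 2},
    {"linear": [0.1,0,0],"turn": 0,"jaw": 2},
  ],
)

```text
t: 10.75
tcp_pos: [576.1, 67.3, 10.0]
eef_rot: [-1.876, 2.473, -0.027]
contact_force: [0.4, 0.4, 0.4]
grip_width: 0.228
```

```bash
python3 - <<'E'
from st import st
st([(-90,202,9)])
from rig import cams
import cv2
c=cams.capture("top");cv2.imwrite("pics/t5.png",cv2.resize(c["frame"][80:230,180:370],None,fx=4,fy=4))
E
```

```text
t10.75 tcp [576.1  67.3  10. ] own [-89.5 206.2] toolx yaw err deg -0.01 tilt [ 0.041  0.009 -0.999] F [0.36 0.36 0.35] Fown [0.25 0.45] grip 0.228
 to own (-90, 202, 9) world [574.6  63.5   9. ] tool delta cm [0.42 0.05 0.09]
```

View pics/t5.png

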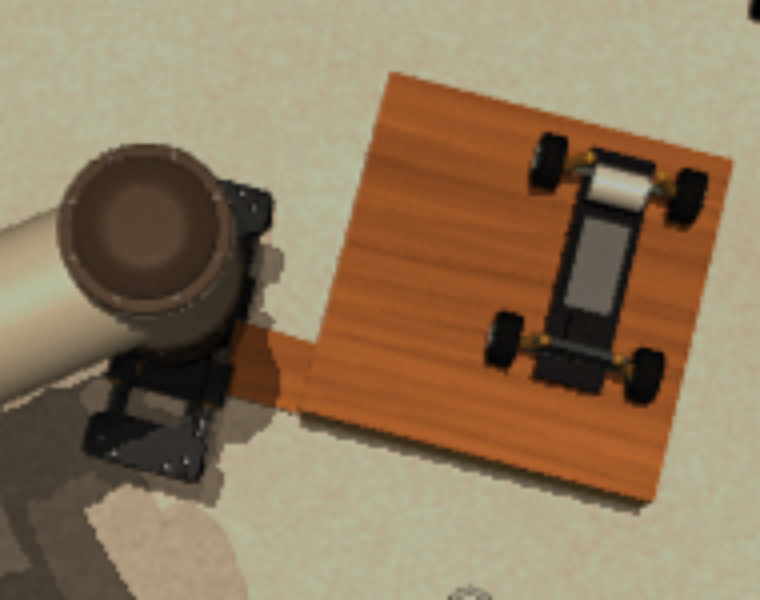

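The wedge is in line and its tip is under the box edge near (305,375). The box hasn't moved. From here I'll use 1 mm steps.

Emit:
jog_arm(
  commands=[
    {"linear": [0.1,0,0],"turn": 0,"jaw": 2},
    {"linear": [0.1,0,0],"turn": 0,"jaw": 2},
  ],
)

```text
t: 11.0
tcp_pos: [575.6, 65.3, 9.9]
eef_rot: [-1.876, 2.472, -0.027]
contact_force: [0.8, 1.3, 1.7]
grip_width: 0.229
```

Emit:
jog_arm(
  commands=[
    {"linear": [0.1,0,0],"turn": 0,"jaw": 2},
  ],
)

```text
t: 11.1
tcp_pos: [575.4, 64.4, 9.9]
eef_rot: [-1.877, 2.472, -0.027]
contact_force: [-0.1, 0.9, 0.1]
grip_width: 0.231
```

Emit:
jog_arm(
  commands=[
    {"linear": [0.1,0,0],"turn": 0,"jaw": 2},
  ],
)

```text
t: 11.2
tcp_pos: [575.1, 63.4, 9.9]
eef_rot: [-1.877, 2.472, -0.027]
contact_force: [-0.6, 0.9, -0.0]
grip_width: 0.228
```

Emit:
jog_arm(
  commands=[
    {"linear": [0.1,0,0],"turn": 0,"jaw": 2},
  ],
)

```text
t: 11.3
tcp_pos: [574.9, 62.5, 9.9]
eef_rot: [-1.877, 2.472, -0.028]
contact_force: [-0.3, 1.4, 0.3]
grip_width: 0.228
```

Emit:
jog_arm(
  commands=[
    {"linear": [0.1,0,0],"turn": 0,"jaw": 2},
  ],
)

```text
t: 11.4
tcp_pos: [574.6, 61.4, 9.9]
eef_rot: [-1.877, 2.472, -0.028]
contact_force: [0.4, 1.1, 0.5]
grip_width: 0.232
```

Emit:
jog_arm(
  commands=[
    {"linear": [0.1,0,0],"turn": 0,"jaw": 2},
  ],
)

```text
t: 11.5
tcp_pos: [574.3, 60.4, 9.9]
eef_rot: [-1.877, 2.472, -0.028]
contact_force: [0.1, 1.0, 1.0]
grip_width: 0.228
```

Emit:
jog_arm(
  commands=[
    {"linear": [0.1,0,0],"turn": 0,"jaw": 2},
  ],
)

```text
t: 11.6
tcp_pos: [574.2, 59.4, 10.0]
eef_rot: [-1.876, 2.471, -0.028]
contact_force: [1.3, 1.4, 1.3]
grip_width: 0.234
```

Emit:
jog_arm(
  commands=[
    {"linear": [0.1,0,0],"turn": 0,"jaw": 2},
  ],
)

```text
t: 11.7
tcp_pos: [574.2, 58.7, 10.0]
eef_rot: [-1.876, 2.471, -0.028]
contact_force: [0.4, 3.4, 0.1]
grip_width: 0.226
```

Emit:
jog_arm(
  commands=[
    {"linear": [0.1,0,0],"turn": 0,"jaw": 2},
  ],
)

```text
t: 11.8
tcp_pos: [574.3, 58.2, 10.0]
eef_rot: [-1.875, 2.47, -0.028]
contact_force: [1.6, 4.8, -0.9]
grip_width: 0.231
```

Emit:
jog_arm(
  commands=[
    {"linear": [0.1,0,0],"turn": 0,"jaw": 2},
  ],
)

```text
t: 11.9
tcp_pos: [574.5, 57.9, 10.1]
eef_rot: [-1.873, 2.469, -0.028]
contact_force: [-0.3, 5.5, 0.7]
grip_width: 0.231
```

```bash
python3 - <<'E'
from st import st
st()
E
```

```text
t11.90 tcp [574.5  57.9  10.1] own [-88.5 196.6] toolx yaw err deg 0.0 tilt [ 0.045  0.011 -0.999] F [-0.33  5.46  0.7 ] Fown [-1.78  5.17] grip 0.231
```

It's snug at about 5–5.5 N. Backing off, then going up to test.

Emit:
jog_arm(
  commands=[
    {"linear": [-0.5,0,0],"turn": 0,"jaw": 2},
    {"linear": [-2,0,0],"turn": 0,"jaw": 2},
    {"linear": [-1,0,-3],"turn": 0,"jaw": 0},
    {"linear": [0,0,-4],"turn": 0,"jaw": 0},
    {"linear": [0,0,-3],"turn": 0,"jaw": 0},
  ],
)

```text
t: 12.4
tcp_pos: [573.6, 87.8, 106.5]
eef_rot: [-1.887, 2.49, -0.021]
contact_force: [0.1, 0.1, -0.7]
grip_width: 0.05
```

```bash
python3 - <<'E'
from st import st
st([(-90,90,100)])
from rig import cams
import cv2
for n in("top","side"):
    c=cams.capture(n);x,y=(180,80) if n=="top" else (220,150)
    cv2.imwrite(f"pics/{n}6.png",cv2.resize(c["frame"][y:y+150,x:x+190],None,fx=4,fy=4))
E
```

```text
t12.40 tcp [573.6  87.8 106.5] own [-97.4 225.2] toolx yaw err deg -0.1 tilt [ 0.022  0.    -1.   ] F [ 0.08  0.12 -0.73] Fown [0.04 0.13] grip 0.05
 to own (-90, 90, 100) world [544.5 -44.4 100. ] tool delta cm [13.52 -0.76  0.58]
```

View pics/top6.png

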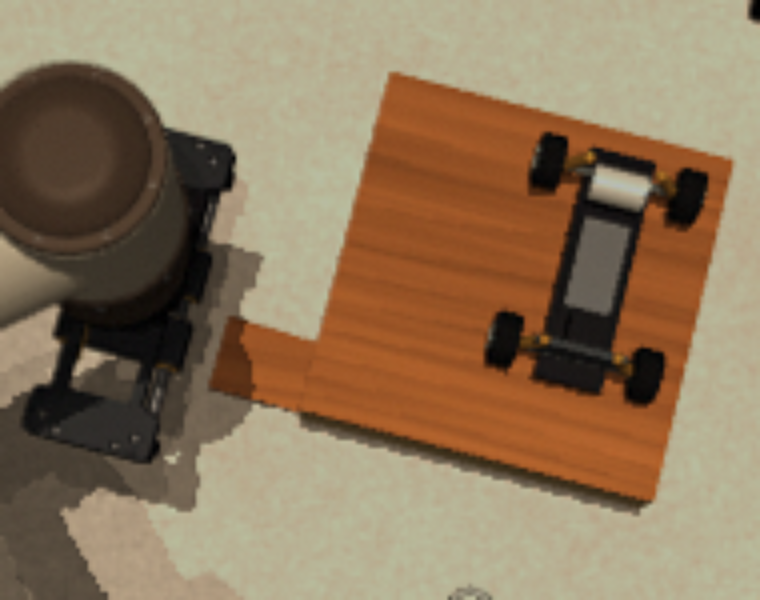

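View pics/side6.png

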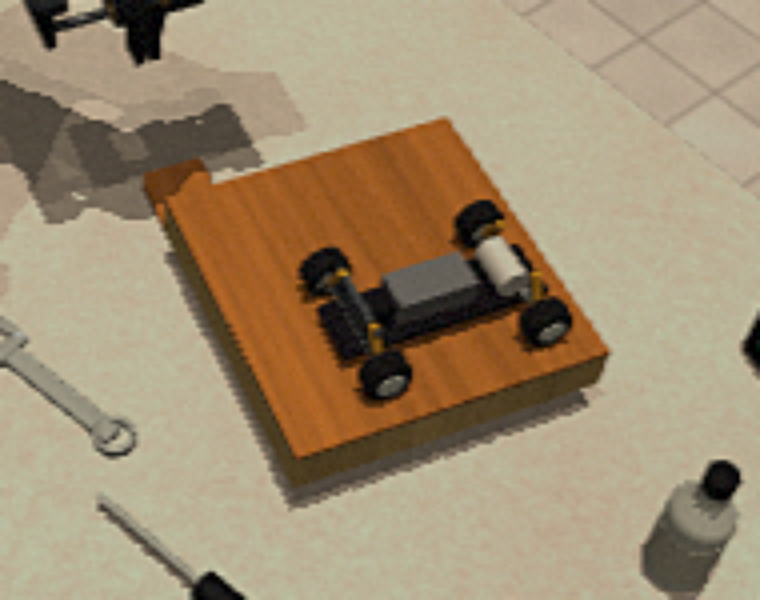

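The wedge sits under the near corner, its heel corners at (233,317) and (211,389), and the box corners haven't changed. Now over to the press corner.

Emit:
jog_arm(
  commands=[
    {"linear": [4,-0.2,0],"turn": 0,"jaw": 0},
    {"linear": [4,-0.2,0],"turn": 0,"jaw": 0},
    {"linear": [3.5,-0.2,0],"turn": 0,"jaw": 0},
    {"linear": [1,-0.1,0],"turn": 0,"jaw": 0},
    {"linear": [0,0,0],"turn": 0,"jaw": 0},
  ],
)

```text
t: 13.0
tcp_pos: [545.3, -37.9, 106.3]
eef_rot: [-1.889, 2.486, -0.021]
contact_force: [0.5, -0.4, 0.1]
grip_width: 0.008
```

```bash
python3 - <<'E'
from st import *
st([(-90,90,66)])
from h import *
from rig import cams
c=cams.capture("top")
T=lambda p:(180+(p[0]+.5)/4-.5,80+(p[1]+.5)/4-.5)
print([(R.T@(onplane(c,*T(p),20)[:2]-C)).round(1) for p in [(233,317),(211,389)]])
E
```

```text
t13.00 tcp [545.3 -37.9 106.3] own [-91.   96.5] toolx yaw err deg 0.04 tilt [ 0.023  0.001 -1.   ] F [ 0.48 -0.4   0.13] Fown [ 0.57 -0.26] grip 0.008
 to own (-90, 90, 66) world [544.5 -44.4  66. ] tool delta cm [ 0.68 -0.01  4.02]
[array([-61.3, 181.8]), array([-113.8,  183.3])]
```

Emit:
jog_arm(
  commands=[
    {"linear": [0.4,0,2.0],"turn": 0,"jaw": 0},
    {"linear": [0,0,1.0],"turn": 0,"jaw": 0},
    {"linear": [0,0,0],"turn": 0,"jaw": 0},
    {"linear": [0,0,0],"turn": 0,"jaw": 0},
  ],
)

```text
t: 13.45
tcp_pos: [546.7, -37.9, 75.0]
eef_rot: [-1.895, 2.482, -0.022]
contact_force: [0.2, -0.6, -0.1]
grip_width: 0.006
```

```bash
python3 - <<'E'
from st import *
st([(-90,90,66)])
E
```

```text
t13.45 tcp [546.7 -37.9  75. ] own [-89.6  96.9] toolx yaw err deg 0.33 tilt [ 0.023  0.    -1.   ] F [ 0.16 -0.63 -0.07] Fown [ 0.32 -0.56] grip 0.006
 to own (-90, 90, 66) world [544.5 -44.4  66. ] tool delta cm [0.69 0.06 0.89]
```

Emit:
jog_arm(
  commands=[
    {"linear": [0.3,0,0.5],"turn": 0,"jaw": 0},
    {"linear": [0,0,0.2],"turn": 0,"jaw": 0},
    {"linear": [0,0,0],"turn": 0,"jaw": 0},
  ],
)

```text
t: 13.75
tcp_pos: [547.2, -39.7, 68.6]
eef_rot: [-1.897, 2.478, -0.024]
contact_force: [-0.5, -0.9, 0.1]
grip_width: 0.003
```

Emit:
jog_arm(
  commands=[
    {"linear": [0,0,0.1],"turn": 0,"jaw": 0},
  ],
)

```text
t: 13.85
tcp_pos: [547.5, -39.7, 67.9]
eef_rot: [-1.897, 2.478, -0.025]
contact_force: [0.1, -0.4, 0.2]
grip_width: 0.006
```

Emit:
jog_arm(
  commands=[
    {"linear": [0,0,0.1],"turn": 0,"jaw": 0},
  ],
)

```text
t: 13.95
tcp_pos: [547.7, -39.6, 67.0]
eef_rot: [-1.896, 2.477, -0.025]
contact_force: [-1.1, 0.2, -0.9]
grip_width: 0.007
```

Emit:
jog_arm(
  commands=[
    {"linear": [0,0,0.1],"turn": 0,"jaw": 0},
  ],
)

```text
t: 14.05
tcp_pos: [547.8, -39.7, 66.1]
eef_rot: [-1.896, 2.477, -0.025]
contact_force: [-0.0, -0.2, 0.8]
grip_width: 0.005
```

Emit:
jog_arm(
  commands=[
    {"linear": [0,0,0.1],"turn": 0,"jaw": 0},
  ],
)

```text
t: 14.15
tcp_pos: [547.9, -39.7, 65.4]
eef_rot: [-1.896, 2.477, -0.025]
contact_force: [-1.9, 0.8, 6.6]
grip_width: 0.004
```

Emit:
jog_arm(
  commands=[
    {"linear": [0,0,0.08],"turn": 0,"jaw": 0},
  ],
)

```text
t: 14.25
tcp_pos: [547.9, -39.6, 65.4]
eef_rot: [-1.897, 2.477, -0.026]
contact_force: [-2.4, 1.8, 7.4]
grip_width: 0.001
```

Emit:
jog_arm(
  commands=[
    {"linear": [0,0,0.08],"turn": 0,"jaw": 0},
  ],
)

```text
t: 14.35
tcp_pos: [547.9, -39.7, 65.5]
eef_rot: [-1.897, 2.477, -0.026]
contact_force: [-2.6, 0.3, 6.3]
grip_width: 0.005
```

The corner holds firm at 65.4 mm. I'll keep pressing at about 8 N.

Emit:
jog_arm(
  commands=[
    {"linear": [0,0,0.1],"turn": 0,"jaw": 0},
    {"linear": [0,0,0.1],"turn": 0,"jaw": 0},
    {"linear": [0,0,0.1],"turn": 0,"jaw": 0},
  ],
)

```text
t: 14.65
tcp_pos: [547.9, -39.7, 65.5]
eef_rot: [-1.898, 2.476, -0.027]
contact_force: [-2.3, 1.4, 6.4]
grip_width: 0.001
```

Emit:
jog_arm(
  commands=[
    {"linear": [0,0,0.1],"turn": 0,"jaw": 0},
    {"linear": [0,0,0.1],"turn": 0,"jaw": 0},
    {"linear": [0,0,0.1],"turn": 0,"jaw": 0},
  ],
)

```text
t: 14.95
tcp_pos: [547.9, -39.7, 65.4]
eef_rot: [-1.899, 2.475, -0.028]
contact_force: [-2.9, 1.0, 6.5]
grip_width: 0.003
```

```bash
python3 - <<'E'
from st import *
st([(-90,90,66)])
E
```

```text
t14.95 tcp [547.9 -39.7  65.4] own [-88.   95.5] toolx yaw err deg 0.61 tilt [ 0.029 -0.001 -1.   ] F [-2.87  0.97  6.51] Fown [-3.03  0.16] grip 0.003
 to own (-90, 90, 66) world [544.5 -44.4  66. ] tool delta cm [ 0.55  0.2  -0.06]
```

Emit:
jog_arm(
  commands=[
    {"linear": [0,0,0.14],"turn": 0,"jaw": 0},
    {"linear": [0,0,0.14],"turn": 0,"jaw": 0},
    {"linear": [0,0,0.14],"turn": 0,"jaw": 0},
    {"linear": [0,0,0.14],"turn": 0,"jaw": 0},
    {"linear": [0,0,0.14],"turn": 0,"jaw": 0},
  ],
)

```text
t: 15.45
tcp_pos: [547.9, -39.6, 65.4]
eef_rot: [-1.902, 2.472, -0.031]
contact_force: [-3.6, 2.6, 8.4]
grip_width: 0.005
```

Emit:
jog_arm(
  commands=[
    {"linear": [0,0,-0.5],"turn": 0,"jaw": 0},
    {"linear": [0,0,-3],"turn": 0,"jaw": 0},
    {"linear": [-3,0,-4],"turn": 0,"jaw": 0},
    {"linear": [-4,0,-4],"turn": 0,"jaw": 0},
    {"linear": [-4,4,-3],"turn": 0,"jaw": 0},
  ],
)

```text
t: 15.95
tcp_pos: [538.9, 62.4, 200.9]
eef_rot: [-1.896, 2.487, -0.025]
contact_force: [0.6, 0.9, 0.4]
grip_width: 0.006
```

Emit:
jog_arm(
  commands=[
    {"linear": [-4,0,0],"turn": 0,"jaw": 0},
    {"linear": [-4,0,0],"turn": 0,"jaw": 0},
    {"linear": [0,0,0],"turn": 0,"jaw": 0},
    {"linear": [0,0,0],"turn": 0,"jaw": 0},
    {"linear": [0,0,0],"turn": 0,"jaw": 0},
  ],
)

```text
t: 16.45
tcp_pos: [560.5, 146.6, 207.9]
eef_rot: [-1.895, 2.472, -0.028]
contact_force: [0.6, -0.4, 1.1]
grip_width: 0.004
```

```bash
python3 - <<'E'
from st import st
st()
from rig import cams
import cv2
for n in("top","side"):
    c=cams.capture(n);x,y=(180,80) if n=="top" else (220,150)
    cv2.imwrite(f"pics/{n}7.png",cv2.resize(c["frame"][y:y+150,x:x+190],None,fx=4,fy=4))
E
```

```text
t16.45 tcp [560.5 146.6 207.9] own [-125.9  278.3] toolx yaw err deg 0.54 tilt [ 0.032  0.002 -0.999] F [ 0.59 -0.44  1.1 ] Fown [ 0.69 -0.27] grip 0.004
```

View pics/top7.png

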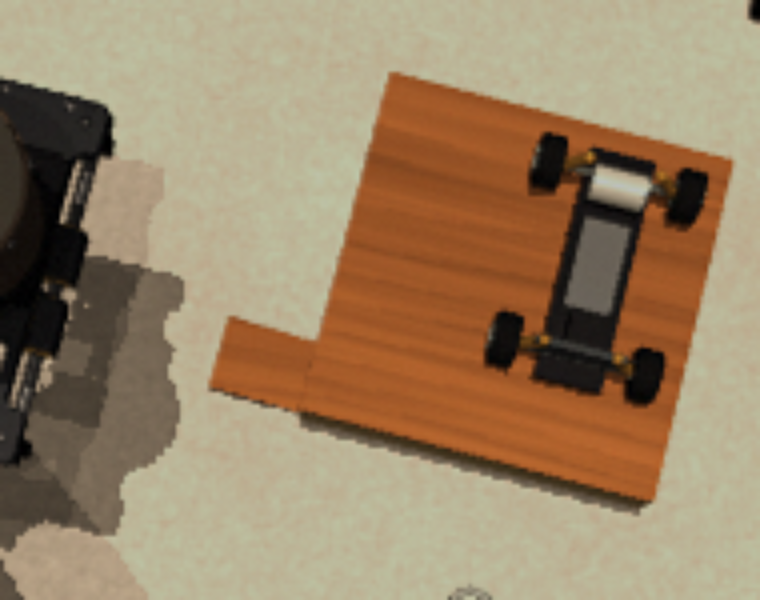

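View pics/side7.png

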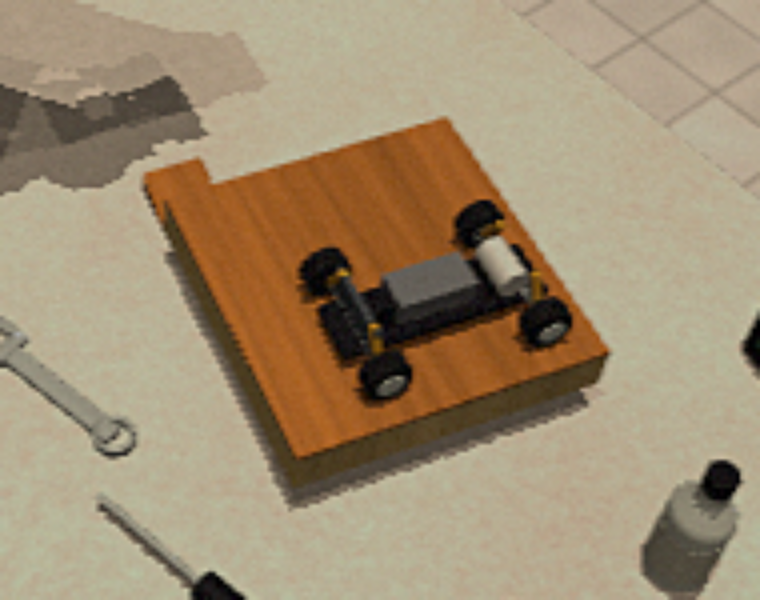

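The wedge is in place and the box unmoved: top-view heel corners are still (232,317) and (211,389). There's plenty of time, so I'll nudge the heel gently once more to confirm it still bears after the test press.

Emit:
jog_arm(
  commands=[
    {"linear": [0,-3.6,4],"turn": 0.5,"jaw": 2},
    {"linear": [2,0,4],"turn": 0,"jaw": 2},
    {"linear": [2,0,4],"turn": 0,"jaw": 2},
    {"linear": [0,0,3],"turn": 0,"jaw": 2},
    {"linear": [0,0,0],"turn": 0,"jaw": 2},
  ],
)

```text
t: 17.05
tcp_pos: [589.1, 93.1, 59.2]
eef_rot: [-1.872, 2.483, -0.03]
contact_force: [-1.2, -0.4, 0.5]
grip_width: 0.224
```

```bash
python3 -c "
from st import st
st([(-89,204,10)])"
```

```text
t17.05 tcp [589.1  93.1  59.2] own [-84.  234.4] toolx yaw err deg -0.38 tilt [ 0.037  0.004 -0.999] F [-1.22 -0.43  0.55] Fown [-1.06 -0.74] grip 0.224
 to own (-89, 204, 10) world [576.1  65.1  10. ] tool delta cm [3.11 0.65 4.86]
```

Emit:
jog_arm(
  commands=[
    {"linear": [0,0.5,2.5],"turn": -0.4,"jaw": 2},
    {"linear": [0,0.1,2],"turn": 0,"jaw": 2},
    {"linear": [0,0,0],"turn": 0,"jaw": 2},
    {"linear": [0,0,0],"turn": 0,"jaw": 2},
  ],
)

```text
t: 17.45
tcp_pos: [588.7, 93.4, 18.5]
eef_rot: [-1.875, 2.473, -0.035]
contact_force: [-0.1, -0.5, 0.4]
grip_width: 0.232
```

```bash
python3 -c "
from st import st
st([(-89,204,10)])"
```

```text
t17.45 tcp [588.7  93.4  18.5] own [-84.5 234.7] toolx yaw err deg -0.05 tilt [ 0.044  0.004 -0.999] F [-0.11 -0.55  0.43] Fown [ 0.04 -0.56] grip 0.232
 to own (-89, 204, 10) world [576.1  65.1  10. ] tool delta cm [3.08 0.48 0.78]
```

Emit:
jog_arm(
  commands=[
    {"linear": [0.8,0.3,0.5],"turn": 0,"jaw": 2},
    {"linear": [0.8,0.2,0.2],"turn": 0,"jaw": 2},
    {"linear": [0.7,0,0],"turn": 0,"jaw": 2},
    {"linear": [0.1,0,0],"turn": 0,"jaw": 2},
    {"linear": [0.1,0,0],"turn": 0,"jaw": 2},
  ],
)

```text
t: 17.95
tcp_pos: [579.3, 69.5, 15.9]
eef_rot: [-1.87, 2.466, -0.04]
contact_force: [0.1, -0.5, 0.3]
grip_width: 0.228
```

```bash
python3 -c "
from st import st
st([(-89,197,10)])"
```

```text
t17.95 tcp [579.3  69.5  15.9] own [-87.1 209.1] toolx yaw err deg -0.03 tilt [ 0.052  0.008 -0.999] F [ 0.05 -0.5   0.29] Fown [ 0.19 -0.47] grip 0.228
 to own (-89, 197, 10) world [574.2  58.4  10. ] tool delta cm [1.22 0.22 0.55]
```

Emit:
jog_arm(
  commands=[
    {"linear": [0,0.2,0.5],"turn": 0,"jaw": 2},
    {"linear": [0.3,0,0.2],"turn": 0,"jaw": 2},
    {"linear": [0.3,0,0],"turn": 0,"jaw": 2},
    {"linear": [0.2,0,0],"turn": 0,"jaw": 2},
  ],
)

```text
t: 18.35
tcp_pos: [575.6, 62.2, 8.1]
eef_rot: [-1.871, 2.465, -0.04]
contact_force: [-0.0, -0.3, -0.1]
grip_width: 0.232
```

```bash
python3 -c "
from st import st
st([(-89,197,10)])"
```

```text
t18.35 tcp [575.6  62.2   8.1] own [-88.7 201. ] toolx yaw err deg -0.0 tilt [ 0.053  0.008 -0.999] F [-0.02 -0.3  -0.14] Fown [ 0.06 -0.3 ] grip 0.232
 to own (-89, 197, 10) world [574.2  58.4  10. ] tool delta cm [ 0.4   0.02 -0.2 ]
```

Emit:
jog_arm(
  commands=[
    {"linear": [0.1,0,-0.1],"turn": 0,"jaw": 2},
    {"linear": [0.1,0,0],"turn": 0,"jaw": 2},
  ],
)

```text
t: 18.55
tcp_pos: [574.9, 59.9, 8.9]
eef_rot: [-1.871, 2.466, -0.04]
contact_force: [0.3, 0.2, 1.0]
grip_width: 0.23
```

Emit:
jog_arm(
  commands=[
    {"linear": [0.1,0,0],"turn": 0,"jaw": 2},
  ],
)

```text
t: 18.65
tcp_pos: [574.7, 58.9, 9.0]
eef_rot: [-1.871, 2.465, -0.04]
contact_force: [-0.6, 0.3, 0.2]
grip_width: 0.229
```

Emit:
jog_arm(
  commands=[
    {"linear": [0.1,0,0],"turn": 0,"jaw": 2},
  ],
)

```text
t: 18.75
tcp_pos: [574.5, 58.0, 9.0]
eef_rot: [-1.871, 2.465, -0.04]
contact_force: [-0.9, 2.5, 0.3]
grip_width: 0.232
```

Emit:
jog_arm(
  commands=[
    {"linear": [0.1,0,0],"turn": 0,"jaw": 2},
  ],
)

```text
t: 18.85
tcp_pos: [574.8, 57.7, 9.2]
eef_rot: [-1.869, 2.464, -0.04]
contact_force: [-0.6, 4.2, -0.2]
grip_width: 0.229
```

Emit:
jog_arm(
  commands=[
    {"linear": [0.14,0,0],"turn": 0,"jaw": 2},
  ],
)

```text
t: 18.95
tcp_pos: [575.4, 57.5, 9.4]
eef_rot: [-1.867, 2.461, -0.04]
contact_force: [-0.2, 5.4, -1.3]
grip_width: 0.231
```

Emit:
jog_arm(
  commands=[
    {"linear": [-0.5,0,0],"turn": 0,"jaw": 2},
    {"linear": [-2,0,0],"turn": 0,"jaw": 2},
    {"linear": [-2,0,-3],"turn": 0,"jaw": 2},
    {"linear": [-1,0,-4],"turn": 0,"jaw": 2},
    {"linear": [0,0,-4],"turn": 0,"jaw": 2},
  ],
)

```text
t: 19.45
tcp_pos: [579.7, 108.4, 116.6]
eef_rot: [-1.878, 2.479, -0.035]
contact_force: [0.9, 0.4, 0.1]
grip_width: 0.228
```

Emit:
jog_arm(
  commands=[
    {"linear": [-3,0,-2],"turn": 0,"jaw": 2},
    {"linear": [-2,0,0],"turn": 0,"jaw": 2},
    {"linear": [0,0,0],"turn": 0,"jaw": 2},
    {"linear": [0,0,0],"turn": 0,"jaw": 2},
    {"linear": [0,0,0],"turn": 0,"jaw": 2},
  ],
)

```text
t: 19.95
tcp_pos: [593.4, 158.1, 141.8]
eef_rot: [-1.877, 2.475, -0.039]
contact_force: [0.4, 0.4, -0.4]
grip_width: 0.227
```

```bash
python3 - <<'E'
from st import st
st()
from rig import cams
import cv2
for n in("top","side"):
    c=cams.capture(n);x,y=(180,80) if n=="top" else (220,150)
    cv2.imwrite(f"pics/{n}8.png",cv2.resize(c["frame"][y:y+150,x:x+190],None,fx=4,fy=4))
E
```

```text
t19.95 tcp [593.4 158.1 141.8] own [-97.3 298.3] toolx yaw err deg -0.03 tilt [ 0.043  0.001 -0.999] F [ 0.43  0.44 -0.37] Fown [0.29 0.54] grip 0.227
```

View pics/top8.png

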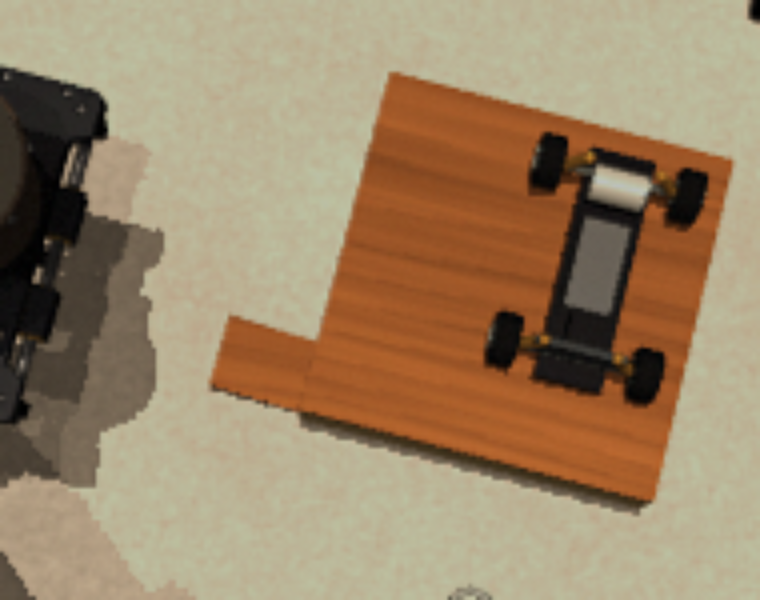

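View pics/side8.png

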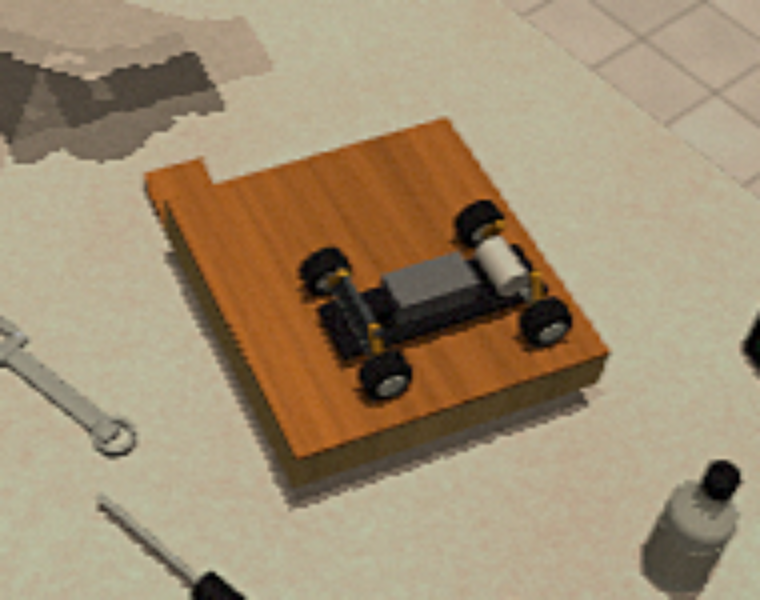

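The hand is clear and the wedge is snug, with heel corners at (232,317) and (211,388). The box and the bystanders in view are unmoved, so I'm handing in.

```bash
python3 -c "
from rig import robot
print(robot.job_done())"
```

```text
the job is handed in; nothing more can be done
None
```

The wedge is snug under the short foot, the box no longer rocks, and I handed the job in at about 20 s with the hand clear. No verdict was reported.

- **Rock test:** pressing the corner took it from about 65.3 mm down to 59.8 mm before it met the bench, so the gap is about 5.5 mm. Up to there it took roughly 1–2 N. Once it had bottomed out I pressed to about 25 N for 0.4 s, much harder than the 2–4 N needed, but the box did not shift.
- **Wedge:** I pushed it in with two fingers, which also turned it square to the box, until the push force rose to about 5.5 N. Its centre lies about 37 mm from the foot's centre; the limit is 65 mm.
- **Proof press:** the same corner held at 65.4–65.5 mm under 6.3–8.4 N for over 1 s.
- **Re-check:** a second nudge at the heel met the same resistance at the same place (about 5.4 N), so the wedge had not crept out.
- **Last pictures:** the box is where it started, to within a pixel. The spanner, screwdriver and glue bottle look unmoved. The other bystanders were outside my last close-ups, though the arm never worked near them.

I could not measure the force the wedge still carries with the hand away, or the exact tilt of the box. I judged both from the nudge resistance, the height the corner held and the pictures. The tool itself leaned by up to about 0.05 rad during the work, which had no visible effect.

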